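# Sort the bottle carrier and hold it ready to hand over

### The job

The two bottles in the bottle carrier stand in each other's bays. With the carrier standing on the bench, swap them so that the larger bottle stands upright in the wide bay and the smaller one in the narrow bay, setting bottles down rather than dropping them and tipping nothing over; then take the carrier by its handle, lift it about 10 cm off the bench with both bottles in it, and finish holding it there, level and still, in the gripper. Leave the other things on the bench where they are.

Things in the scene. Friction and masses are not known exactly. Their poses are not given: they have to be found in the camera images.
- carrier: grey open-topped bottle carrier, 184 x 82 mm, 0.4 kg empty, loose on the bench, any yaw. Origin on its underside below the handle; z up, x along its length: wide bay on the -x side (outer end x = -98 mm), narrow bay on the +x side (end at +86 mm). Walls 34 mm high, bay floors 6 mm above the underside. Between the bays a 40 mm long solid block, 34 mm high, with a 10 mm post and a black grip
- carrier_grip (a point): centre of the carrier's black grip, 98 mm above its underside: a rounded bar 40 mm long along the carrier's x, 16 mm thick along its y (pinch it across this), 30 mm high (top at 113 mm)
- wide_bay (a point): centre of the floor of the wide bay, 57 mm from the handle on the carrier's -x side; the bay is 74 x 74 mm inside and 28 mm deep. The larger bottle belongs here.
- narrow_bay (a point): centre of the floor of the narrow bay, 51 mm from the handle on the carrier's +x side; the bay is 62 x 62 mm inside and 28 mm deep. The smaller bottle belongs here.
- wash_bottle: the larger bottle: white, round, blue cap and pointed nozzle, 52 mm across, 150 mm tall, about 0.13 kg. Straight-sided to about 85 mm height; grip it round the body at 70 to 85 mm height. Origin: centre of its underside, z up. Starts in the narrow bay. For the swap, one bottle can be stood on the bench in front of the test fixture, which is clear: x 0.41 to 0.48 m, y 0.00 to 0.15 m
- flux_bottle: the smaller bottle: amber, round, with a white cap and pointed nozzle, 45 mm across, 126 mm tall, about 0.13 kg. Straight-sided to about 65 mm height, to be gripped round the body at 55 to 70 mm height. Origin: centre of its underside, z up. Starts in the wide bay.
- terminal_block: bystander: green terminal block, 21 x 60 x 20 mm, lying on the front of the bench to the right; origin at the centre of its underside
- capacitor: bystander: dark capacitor standing upright, 22 mm across, 40 mm tall, right of the test fixture; origin at the centre of its underside
- heat_sink: bystander: black finned heat sink, 30 x 50 x 22 mm, on the bench beyond the carrier; origin at the centre of its underside
Not all that is in view belongs to the job. What is shaped like the wash_bottle but purple is not meant.

How it is judged:
On the way:
1. both bottles stand let go in their own bays, larger in the wide one, smaller in the narrow one, with the carrier standing on the bench (horizontal distance between wash_bottle and wide_bay below 0.02 m and horizontal distance between flux_bottle and narrow_bay below 0.02 m and z of wash_bottle in the frame of wide_bay between -0.008 and 0.008 m and z of flux_bottle in the frame of narrow_bay between -0.008 and 0.008 m and angle between each of wash_bottle, flux_bottle's own z axis and vertical below 0.2 rad and contact force between the fingers and wash_bottle below 0.2 N and contact force between the fingers and flux_bottle below 0.2 N and height (world z) of carrier below 0.008 m and angle between carrier's own z axis and vertical below 0.05 rad), for 0.2 s.
At the end, for the whole second after the job is handed in: The fingers hold the carrier (over 2 N), underside 60 to 180 mm above the bench, level within 0.12 rad and still, touching no bottle; larger bottle in the wide bay, smaller in the narrow: within 20 mm of its centre, base within 8 mm of the floor, upright within 0.2 rad (horizontal distance between wash_bottle and wide_bay below 0.02 m and horizontal distance between flux_bottle and narrow_bay below 0.02 m and z of wash_bottle in the frame of wide_bay between -0.008 and 0.008 m and z of flux_bottle in the frame of narrow_bay between -0.008 and 0.008 m and angle between each of wash_bottle, flux_bottle's own z axis and vertical below 0.2 rad and contact force between the fingers and wash_bottle below 0.2 N and contact force between the fingers and flux_bottle below 0.2 N and height (world z) of carrier between 0.06 and 0.18 m and angle between carrier's own z axis and vertical below 0.12 rad and linear speed of carrier below 0.02 m/s and angular speed of carrier below 0.1 rad/s and linear speed of each of wash_bottle, flux_bottle below 0.03 m/s and contact force between the fingers and carrier above 2 N); the arm keeps its last pose, push and grip.
It fails at once if a bottle is tipped by more than 0.6 rad (angle between any of wash_bottle, flux_bottle's own z axis and vertical above 0.6 rad).
It fails at once if the carrier is tipped by more than 0.4 rad (angle between carrier's own z axis and vertical above 0.4 rad).
It fails at once if a bottle is dropped or thrown (faster than 1.2 m/s) (linear speed of any of wash_bottle, flux_bottle above 1.2 m/s).
It fails at once if the terminal block, capacitor or heat sink is moved by more than 30 mm (distance of any of terminal_block, capacitor, heat_sink from where it was at the start of the episode above 0.03 m).
It also fails if it takes over 69 s, if anything falls off the work surface, if the arm or the gripper's body presses on something with over 40 N, if the wrist force passes 120 N, or if a joint passes its speed limit or range.

### The arm

A 6-joint arm with a two-finger parallel gripper is mounted at the origin on a cart in front of the work surface, level with it; the furniture and walls round the work are solid. World frame = base frame: x ahead of the robot, y to its left, z up, the work surface at z = 0. Lengths are in m, angles in rad, forces in N, time in s.
With the tool pointing down it reaches from about 0.35 to 1 m from the base axis. Payload 7.1 kg.
Tool frame: the origin (TCP) lies on the centre line of the jaws, within the pads' length; the fingertips stand 11 mm ahead of it and the grasp point (between the pads) lies 8 mm behind it; z points along the fingers, y is the line along which they close (so a half turn about z gives the same grasp; the last joint's range is limited). The gripper opens to 85 mm and grips with 20 to 120 N. Pads are 22 mm wide; open, the fingers measure 114 mm over their backs; the gripper's body (76 mm by 85 mm) begins 54 mm behind the grasp point. The pads swing forward as they close: fully open they stand 13 mm farther back than shut.
Start: joints at [-1.328, 0.423, 1.63, -0, 1.089, -0.019], TCP at [0.162, -0.604, 0.242] pointing down, gripper open.
Joint ranges: [-3, 3], [-0.9, 2.11], [0.09, 2.58], [-1.31, 4.45], [0.11, 2.69], [-2.54, 2.54]. Speed limits (rad/s): [2.39, 2.39, 3.01, 3.14, 3.14, 3.14].

### API

Orientations are given as a rotation vector (axis times angle).
In Python, from rig import arm gives the robot as it stands.
- The arm moves only by the shell command python3 -m inch 'ROWS' [FORCE]. ROWS is JSON, a list of rows, each an object with "delta_pos": the shift along the world's x, y, z in cm, a list of three; "roll": the turn about the world's z in degrees; "hand": the opening, from -1 (shut) to 1 (fully open). A call has 1 to 12 rows; each row shifts and turns the commanded pose from where the row before left it; what a row does not reach is not made up. A row lasts 1/12 s, in which the tool goes at most 41.7 mm and 7.16 degrees, less where a joint would pass 70% of its speed; a pose out of reach is approached as far as the arm can. A call with a gripper value outside its range is refused whole. The fingers move at their own pace and stop on an object; FORCE is the grip in N (left out, the last holds). Time passes only in rows, so rows that do not move let the fingers close. It gives the time, the measured TCP pose, the force, the opening and the grip force at its end, in the units of the state.
- arm.get_state(): the state, without advancing time (a new reading comes with each control period).
- arm.grab_frame(name): name is "side" or "top" or "wrist"; returns (picture, depth): 420x560x3 uint8, red, green, blue; 420x560 float32, m along the optical axis (not along the pixel's ray), 0 where there is no reading.
- arm.calibration(name): a dict with "mtx" (3x3 intrinsics, pixels), "dist" ([k1, k2, p1, p2, k3] as OpenCV has them; the pictures are not rectified), "R" (3x3) and "t" (3): a world point X has camera coordinates R X + t. Camera axes: x right, y down, z forward; pixel columns grow to the right and rows downward; lengths in m; the calibration is good to about 2 mm. A picture is of the moment at which its call begins: read the wrist's pose just before it. calibration takes no time and is no camera call; for the wrist camera it gives the pose at the moment of the call.
- arm.sign_off(): hands the job in; it is judged then, once.
The state is a dict: "time_s": time; "qpos": joint angles; "qvel": joint speeds; "effort": joint torques, N m; "ee_pos": TCP position; "tool_rot": TCP orientation; "force": force on the tool from outside, world axes, zero at the start; "ft_torque": the same for the moment, N m; "grip_width": finger opening in m; "grip_force": force on a finger pad.
Only numpy, scipy, OpenCV 4.12 (cv2) and the standard library are available. Lean on these libraries where they do the work, as an engineer would, in place of code of your own. Each camera call takes 0.05 s, during which the arm holds its last target. There are 200 camera calls.

## Working session

There is one attempt and no reset: what is moved stays moved. The work goes in short steps, Python scripts to look and compute and a shell command to move; the robot and the scene stay as the last step left them, time stands still between calls to the robot, and variables do not carry over. Pictures are saved under pics/ and viewed, at most 10 in all, crops included, and the job is handed in when it is done.

```bash
ls; mkdir -p pics
python3 - <<'E'
from rig import arm
import cv2,numpy as np
s=arm.get_state();print(s)
for n in("top","side"):
    p,d=arm.grab_frame(n);cv2.imwrite(f"pics/{n}0.png",p[:,:,::-1]);np.savez(f"{n}0.npz",p=p,d=d)
    c=arm.calibration(n);print(n,{k:np.round(v,3).tolist() for k,v in c.items()})
E
```

```text
pics
{'time_s': 0.0, 'qpos': array([-1.32797398e+00,  4.23861884e-01,  1.63070757e+00, -2.56465062e-06,
        1.08860063e+00, -1.89824902e-02]), 'qvel': array([ 8.42848065e-04,  2.47047562e-03,  8.41430417e-04,  8.41144963e-04,
       -1.44348861e-03, -4.16088420e-05]), 'effort': array([ 3.22452885e-03, -5.57373869e+01, -2.81738198e+01,  1.18170756e-04,
        7.37541821e-03, -1.60600194e-05]), 'ee_pos': array([ 0.16166978, -0.60316788,  0.24152564]), 'tool_rot': array([-3.11316062e+00, -4.09865884e-01,  2.80145268e-04]), 'force': array([-0.70574888, -0.78447621,  0.27165299]), 'ft_torque': array([0.02297488, 0.05393216, 0.00927919]), 'grip_force': 0.0, 'grip_width': 0.08536724944645886}
top {'mtx': [[499.416, 0.0, 273.747], [0.0, 499.416, 211.528], [0.0, 0.0, 1.0]], 'dist': [-0.043, 0.0, 0.0, 0.0, 0.0], 'R': [[0.01, -1.0, -0.0], [-0.997, -0.01, -0.076], [0.076, 0.001, -0.997]], 't': [0.141, 0.571, 1.314]}
side {'mtx': [[412.974, 0.0, 278.639], [0.0, 412.974, 208.144], [0.0, 0.0, 1.0]], 'dist': [-0.129, 0.0, 0.0, 0.0, 0.0], 'R': [[0.957, -0.289, -0.019], [-0.165, -0.493, -0.854], [0.237, 0.821, -0.52]], 't': [-0.5, 0.244, 0.773]}
```

View pics/top0.png

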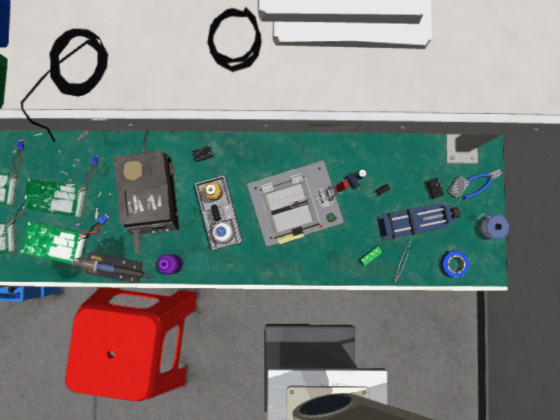

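View pics/side0.png

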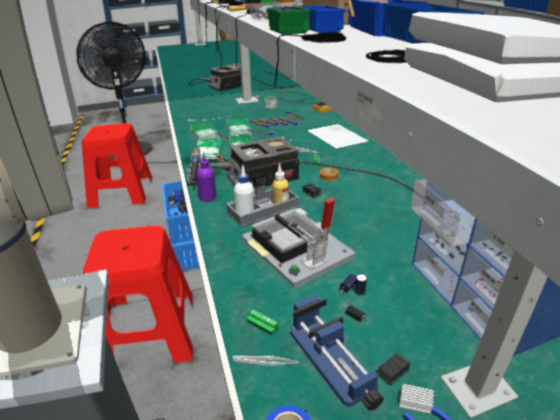

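The top view shows the carrier near (217,213), with the white wash bottle at (222,232), the amber flux bottle at (212,190) and the black grip between them. The purple decoy is at (168,264), and in the side view the bottles are at (244,190) and (280,185). Next I'll measure them.

```bash
cat > h.py <<'E'
import numpy as np,cv2
from rig import arm
def cloud(d,c):
    h,w=d.shape;u,v=np.meshgrid(np.arange(w),np.arange(h))
    n=cv2.undistortPoints(np.stack([u,v],-1).reshape(-1,1,2).astype(np.float64),c["mtx"],c["dist"]).reshape(h,w,2)
    X=np.dstack([n*d[...,None],d]).reshape(-1,3)
    W=((X-c["t"])@c["R"]).reshape(h,w,3);W[d==0]=np.nan
    return W
def ray(u,v,c,z):
    n=cv2.undistortPoints(np.array([[[u,v]]],float),c["mtx"],c["dist"]).reshape(2)
    o=-c["R"].T@c["t"];r=c["R"].T@np.array([*n,1]);return o+r*(z-o[2])/r[2]
E
python3 - <<'E'
from h import *
f=np.load("top0.npz");p,d=f["p"],f["d"];c=arm.calibration("top");W=cloud(d,{k:np.array(v) for k,v in c.items()})
sub=np.zeros(d.shape,bool);sub[168:255,185:252]=1
hsv=cv2.cvtColor(p,cv2.COLOR_RGB2HSV)
z=W[...,2]
print("bench z",np.nanmedian(z[262:275,190:240]))
m=sub&(z>.026)&(z<.042); q=W[m][:,:2]; r=cv2.minAreaRect((q*1000).astype(np.float32));print("rim",r,m.sum(),np.median(z[m]))
print(cv2.boxPoints(r).round(0).tolist())
m=sub&(z>.095)&(z<.125)&(hsv[...,2]<70);q=W[m];print("grip",np.nanmedian(q,0),m.sum());print(cv2.minAreaRect((q[:,:2]*1000).astype(np.float32)))
for n,lo,hi,zz in(("blue",100,125,None),("amber",10,25,None)):
    m=sub&(hsv[...,0]>lo)&(hsv[...,0]<hi)&(hsv[...,1]>110)&(z>.05);q=W[m];v,u=np.nonzero(m)
    print(n,m.sum(),np.nanmean(q,0),np.nanmin(q,0),np.nanmax(q,0),u.mean(),v.mean())
# top-view high points
for n,bx in(("wash",(220,245,208,240)),("flux",(175,202,196,226))):
    a=W[bx[0]:bx[1],bx[2]:bx[3]].reshape(-1,3)
    for lo,hi in((.05,.09),(.09,.115),(.115,.135),(.135,.16)):
        b=a[(a[:,2]>lo)&(a[:,2]<hi)]
        if len(b):print(n,lo,len(b),b.mean(0).round(4),b.min(0).round(4),b.max(0).round(4))
# obstacles height
for n,(u,v) in dict(purple=(168,264),box=(145,190),fixture=(290,210),shelf=(200,118),hs=(203,153),tool=(110,264),conn=(345,180)).items():
    a=W[v-8:v+8,u-8:u+8].reshape(-1,3);print(n,np.nanmean(a,0).round(3),np.nanmin(a,0).round(3),np.nanmax(a,0).round(3))
E
```

```text
bench z 0.0005695821531741514
rim ((573.88232421875, 266.24383544921875), (184.2001190185547, 144.15585327148438), 15.909119606018066) 772 0.03424158517113862
[[466.0, 310.0], [505.0, 172.0], [682.0, 222.0], [643.0, 361.0]]
grip [0.55739035 0.29247834 0.11185812] 94
((559.1346435546875, 292.5246887207031), (37.77281951904297, 15.445389747619629), 10.88719367980957)
blue 42 [0.51163209 0.27681023 0.12613284] [0.50182167 0.26769575 0.122068  ] [0.52189079 0.28822017 0.13247095] 220.45238095238096 231.0952380952381
amber 146 [0.61614437 0.30270808 0.07364967] [0.597435   0.28587101 0.05132109] [0.64053183 0.32694121 0.0828537 ] 213.32876712328766 191.2054794520548
wash 0.05 60 [0.508  0.2689 0.0802] [0.4855 0.2522 0.0519] [0.5362 0.303  0.0897]
wash 0.09 216 [0.5107 0.2766 0.0993] [0.4878 0.2538 0.09  ] [0.5406 0.3019 0.1119]
wash 0.115 69 [0.512  0.2765 0.1259] [0.5018 0.2654 0.1161] [0.5244 0.2883 0.1331]
wash 0.135 11 [0.5128 0.2764 0.1425] [0.5091 0.2739 0.1353] [0.5164 0.2795 0.1597]
flux 0.05 175 [0.6171 0.305  0.0743] [0.5974 0.2859 0.0513] [0.6405 0.3303 0.0889]
flux 0.09 70 [0.6177 0.3069 0.1031] [0.6068 0.2956 0.092 ] [0.629  0.3181 0.1139]
flux 0.115 4 [0.617  0.3061 0.1241] [0.6157 0.3052 0.1178] [0.6185 0.3074 0.1327]
purple [0.43  0.411 0.101] [ 0.41   0.394 -0.005] [0.449 0.452 0.152]
box [0.616 0.476 0.095] [0.597 0.453 0.082] [0.635 0.498 0.112]
fixture [0.572 0.106 0.064] [0.552 0.086 0.053] [0.592 0.125 0.09 ]
shelf [0.725 0.294 0.392] [0.719 0.277 0.349] [0.737 0.315 0.409]
hs [0.729 0.342 0.013] [ 0.707  0.32  -0.008] [0.754 0.365 0.031]
tool [0.426 0.578 0.035] [ 0.407  0.549 -0.003] [0.445 0.608 0.066]
conn [ 0.653 -0.038  0.059] [ 0.615 -0.067 -0.009] [ 0.682 -0.007  0.202]
```

Run:
```python
import cv2
p=cv2.imread("pics/top0.png")[140:290,90:300];cv2.imwrite("pics/top0c.png",cv2.resize(p,None,fx=3.8,fy=3.8,interpolation=cv2.INTER_CUBIC))
```

```text
(no output)
```

View pics/top0c.png

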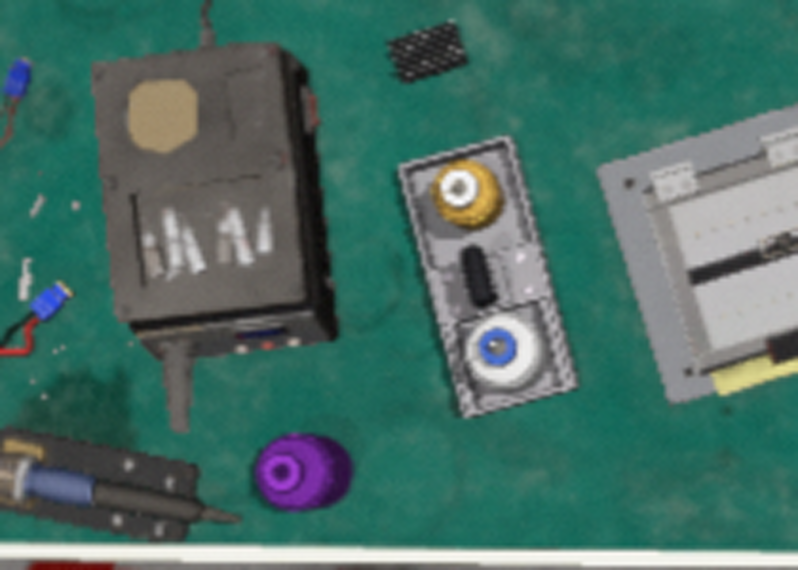

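Run:
```python
from h import *
f=np.load("top0.npz");p,d=f["p"],f["d"];c=arm.calibration("top");W=cloud(d,c)
z=W[...,2]
m=np.zeros(d.shape,np.uint8);m[168:255,185:252]=((z>.022)&(z<.045))[168:255,185:252]
n,l,st,ce=cv2.connectedComponentsWithStats(m);k=1+st[1:,4].argmax();q=W[l==k]
print(st[k]);r=cv2.minAreaRect((q[:,:2]*1000).astype(np.float32));print(r,cv2.boxPoints(r).tolist())
f=np.load("side0.npz");p2,d2=f["p"],f["d"];W2=cloud(d2,arm.calibration("side"))
near=np.hypot(W2[...,0]-.56,W2[...,1]-.29)<.1
for n,cx,cy in(("wash",.5115,.2767),("flux",.6175,.3065)):
    a=W2[(np.hypot(W2[...,0]-cx,W2[...,1]-cy)<.035)&(W2[...,2]>.115)]
    print(n,a[:,2].max(),np.mean(a,0).round(4),len(a), a[a[:,2].argmax()])
    a=W2[(np.hypot(W2[...,0]-cx,W2[...,1]-cy)<.035)&(W2[...,2]>.045)&(W2[...,2]<(.085 if n=="wash" else .068))]
    A=np.c_[2*a[:,:2],np.ones(len(a))];s=np.linalg.lstsq(A,(a[:,:2]**2).sum(1),rcond=None)[0];print(" circ",s[:2],np.sqrt(s[2]+s[0]**2+s[1]**2))
    # nozzle by top-view rays
a=np.deg2rad(15);u=np.array([np.cos(a),np.sin(a)])
print(arm.get_state()["ee_pos"])
```

```text
[194 175  48  75 790]
((565.41015625, 295.709228515625), (184.13790893554688, 82.74795532226562), 16.056476593017578) [[465.48944091796875, 310.0043029785156], [488.37628173828125, 230.48439025878906], [665.3308715820312, 281.4141540527344], [642.4440307617188, 360.93408203125]]
wash 0.15516554557101525 [0.5114 0.2717 0.1271] 81 [0.51186117 0.27441711 0.15516555]
 circ [0.5109747  0.27650929] 0.025276958567110985
flux 0.12988298519555372 [0.6179 0.3048 0.1221] 8 [0.61870757 0.30684184 0.12988299]
 circ [0.61950604 0.30549288] 0.020954633719241385
[ 0.16168543 -0.60324031  0.24161117]
```

```bash
python3 -m inch '[{"delta_pos":[2.4,2.9,0],"roll":0,"hand":1},{"delta_pos":[2.4,2.9,0],"roll":0,"hand":1},{"delta_pos":[2.4,2.9,0],"roll":0,"hand":1},{"delta_pos":[2.4,2.9,0],"roll":0,"hand":1},{"delta_pos":[2.4,2.9,0],"roll":0,"hand":1},{"delta_pos":[2.4,2.9,0],"roll":0,"hand":1},{"delta_pos":[2.4,2.9,0],"roll":0,"hand":1},{"delta_pos":[2.4,2.9,0],"roll":0,"hand":1},{"delta_pos":[2.4,2.9,0],"roll":0,"hand":1},{"delta_pos":[2.4,2.9,0],"roll":0,"hand":1},{"delta_pos":[2.4,2.9,0],"roll":0,"hand":1},{"delta_pos":[2.4,2.9,0],"roll":0,"hand":1}]' 40
python3 -m inch '[{"delta_pos":[0.4,3.8,0],"roll":0,"hand":1},{"delta_pos":[0.4,3.8,0],"roll":0,"hand":1},{"delta_pos":[0.4,3.8,0],"roll":0,"hand":1},{"delta_pos":[0.4,3.8,0],"roll":0,"hand":1},{"delta_pos":[0.4,3.8,0],"roll":0,"hand":1},{"delta_pos":[0.4,3.8,0],"roll":0,"hand":1},{"delta_pos":[0.4,3.8,0],"roll":0,"hand":1},{"delta_pos":[0.4,3.8,0],"roll":0,"hand":1},{"delta_pos":[0.4,3.8,0],"roll":0,"hand":1},{"delta_pos":[0.4,3.8,0],"roll":0,"hand":1},{"delta_pos":[0.4,3.8,0],"roll":0,"hand":1},{"delta_pos":[0,0,0],"roll":1,"hand":1}]'
```

```text
time_s: 1.1
ee_pos: [0.4505, -0.2539, 0.2422]
tool_rot: [-3.114, -0.41, 0.001]
force: [-0.3, -1.1, 0.5]
grip_width: 0.0851
grip_force: 0.0
time_s: 2.1
ee_pos: [0.4944, 0.1678, 0.2424]
tool_rot: [-3.108, -0.443, -0.002]
force: [-0.4, -0.4, 0.1]
grip_width: 0.0854
grip_force: 0.0
```

```bash
python3 -m inch '[{"delta_pos":[0.5,3.6,0],"roll":0,"hand":1},{"delta_pos":[0.6,3.7,0],"roll":0,"hand":1},{"delta_pos":[0.6,3.6,0],"roll":0,"hand":1},{"delta_pos":[0,0,0],"roll":0,"hand":1},{"delta_pos":[0,0,0],"roll":0,"hand":1}]'
python3 - <<'E'
from h import *
p,d=arm.grab_frame("wrist");cv2.imwrite("pics/wr1.png",p[:,:,::-1])
c=arm.calibration("wrist");W=cloud(d,c);print((-c["R"].T@c["t"]).round(3),c["R"].round(2).tolist())
print(arm.get_state()["ee_pos"])
z=W[...,2]
for n,x,y in(("wash",.511,.277),("flux",.618,.306)):
    m=(np.hypot(W[...,0]-x,W[...,1]-y)<.03)&(z>.045);q=W[m];
    for lo in(.05,.08,.11,.14):
        b=q[(q[:,2]>lo)&(q[:,2]<lo+.03)]
        if len(b)>5:print(n,lo,len(b),b.mean(0).round(4),b.min(0).round(3),b.max(0).round(4))
E
```

```text
time_s: 2.52
ee_pos: [0.5105, 0.2726, 0.2417]
tool_rot: [3.11, 0.442, -0.001]
force: [0.0, -1.2, 0.1]
grip_width: 0.0856
grip_force: 0.0
[0.581 0.291 0.374] [[0.28, -0.96, 0.0], [-0.92, -0.27, 0.29], [-0.28, -0.08, -0.96]]
[0.51021371 0.27138201 0.24166105]
wash 0.05 181 [0.5327 0.2821 0.0673] [0.514 0.257 0.05 ] [0.5379 0.3019 0.08  ]
wash 0.08 2172 [0.5191 0.2777 0.0976] [0.486 0.25  0.08 ] [0.5379 0.3014 0.1087]
wash 0.11 889 [0.5152 0.2759 0.1261] [0.501 0.263 0.111] [0.5252 0.2876 0.1399]
wash 0.14 89 [0.5147 0.2753 0.1483] [0.512 0.272 0.14 ] [0.5166 0.2781 0.1571]
flux 0.05 1432 [0.618  0.3045 0.0744] [0.598 0.283 0.052] [0.6427 0.3278 0.08  ]
flux 0.08 1114 [0.6181 0.3045 0.0973] [0.605 0.29  0.08 ] [0.636  0.3205 0.1099]
flux 0.11 125 [0.6177 0.3047 0.1196] [0.615 0.301 0.11 ] [0.6228 0.3088 0.1332]
```

View pics/wr1.png

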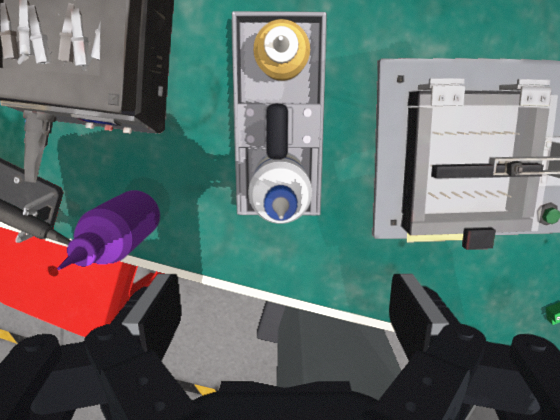

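The wrist view shows the carrier aligned vertically in the image, so the yaw matches. The wash bottle is at about (280,195), the flux bottle at (282,48) and the grip at (277,130). I'll shift about 3 mm in x and 4 mm in y, then descend while feeling for contact with the nozzle.

```bash
python3 -m inch '[{"delta_pos":[0.2,0.4,-1],"roll":0,"hand":1},{"delta_pos":[0,0,-3],"roll":0,"hand":1},{"delta_pos":[0,0,-3],"roll":0,"hand":1},{"delta_pos":[0,0,-3],"roll":0,"hand":1},{"delta_pos":[0,0,-2],"roll":0,"hand":1},{"delta_pos":[0,0,-1],"roll":0,"hand":1},{"delta_pos":[0,0,0],"roll":0,"hand":1},{"delta_pos":[0,0,0],"roll":0,"hand":1}]'
python3 -m inch '[{"delta_pos":[0,0,-0.3],"roll":0,"hand":1},{"delta_pos":[0,0,-0.3],"roll":0,"hand":1},{"delta_pos":[0,0,-0.3],"roll":0,"hand":1},{"delta_pos":[0,0,0],"roll":0,"hand":1}]'
```

```text
time_s: 3.23
ee_pos: [0.5129, 0.2747, 0.1123]
tool_rot: [3.111, 0.436, -0.001]
force: [0.9, 0.7, 1.7]
grip_width: 0.0851
grip_force: 0.0
time_s: 3.57
ee_pos: [0.5129, 0.2754, 0.1036]
tool_rot: [-3.111, -0.437, -0.001]
force: [-0.5, 0.3, -0.2]
grip_width: 0.0853
grip_force: 0.0
```

Now feel further down in small steps.

```bash
python3 -m inch '[{"delta_pos":[0,0,-0.3],"roll":0,"hand":1},{"delta_pos":[0,0,-0.2],"roll":0,"hand":1},{"delta_pos":[0,0,0],"roll":0,"hand":1}]'; python3 -m inch '[{"delta_pos":[0,0,-0.2],"roll":0,"hand":1},{"delta_pos":[0,0,-0.1],"roll":0,"hand":1},{"delta_pos":[0,0,0],"roll":0,"hand":1}]'
```

```text
time_s: 3.82
ee_pos: [0.5125, 0.2753, 0.098]
tool_rot: [3.111, 0.437, -0.001]
force: [-0.6, -0.3, 0.8]
grip_width: 0.0854
grip_force: 0.0
time_s: 4.07
ee_pos: [0.5126, 0.2752, 0.095]
tool_rot: [3.111, 0.437, -0.001]
force: [0.9, -0.0, 0.1]
grip_width: 0.0854
grip_force: 0.0
```

```bash
python3 -m inch '[{"delta_pos":[0,0,-0.1],"roll":0,"hand":1},{"delta_pos":[0,0,-0.1],"roll":0,"hand":1},{"delta_pos":[0,0,0],"roll":0,"hand":1}]'; python3 -m inch '[{"delta_pos":[0,0,-0.1],"roll":0,"hand":1},{"delta_pos":[0,0,-0.1],"roll":0,"hand":1},{"delta_pos":[0,0,0],"roll":0,"hand":1}]'
```

```text
time_s: 4.32
ee_pos: [0.5127, 0.2753, 0.0931]
tool_rot: [3.111, 0.437, -0.0]
force: [-0.1, 0.3, -0.9]
grip_width: 0.0853
grip_force: 0.0
time_s: 4.57
ee_pos: [0.5127, 0.2753, 0.0911]
tool_rot: [3.111, 0.437, -0.0]
force: [0.1, 0.0, 0.4]
grip_width: 0.0857
grip_force: 0.0
```

```bash
for i in 1; do python3 -m inch '[{"delta_pos":[0,0,-0.1],"roll":0,"hand":1},{"delta_pos":[0,0,-0.1],"roll":0,"hand":1},{"delta_pos":[0,0,0],"roll":0,"hand":1}]'; python3 -m inch '[{"delta_pos":[0,0,-0.1],"roll":0,"hand":1},{"delta_pos":[0,0,-0.1],"roll":0,"hand":1},{"delta_pos":[0,0,0],"roll":0,"hand":1}]'; done
```

```text
time_s: 4.82
ee_pos: [0.5127, 0.2753, 0.0891]
tool_rot: [3.111, 0.437, -0.0]
force: [-1.0, 0.5, 0.3]
grip_width: 0.0856
grip_force: 0.0
time_s: 5.07
ee_pos: [0.5127, 0.2753, 0.0871]
tool_rot: [3.111, 0.437, -0.0]
force: [-0.3, 0.0, -0.6]
grip_width: 0.0853
grip_force: 0.0
```

```bash
python3 -m inch '[{"delta_pos":[0,0,-0.1],"roll":0,"hand":1},{"delta_pos":[0,0,-0.1],"roll":0,"hand":1},{"delta_pos":[0,0,0],"roll":0,"hand":1}]'; python3 -m inch '[{"delta_pos":[0,0,-0.1],"roll":0,"hand":1},{"delta_pos":[0,0,-0.1],"roll":0,"hand":1},{"delta_pos":[0,0,0],"roll":0,"hand":1}]'
```

```text
time_s: 5.32
ee_pos: [0.5127, 0.2753, 0.0851]
tool_rot: [3.111, 0.437, -0.0]
force: [0.4, -0.7, 1.0]
grip_width: 0.0853
grip_force: 0.0
time_s: 5.57
ee_pos: [0.5127, 0.2753, 0.0831]
tool_rot: [3.111, 0.437, -0.0]
force: [-0.3, 0.1, -0.6]
grip_width: 0.0854
grip_force: 0.0
```

```bash
python3 -m inch '[{"delta_pos":[0,0,0],"roll":0,"hand":0.4},{"delta_pos":[0,0,0],"roll":0,"hand":0.3},{"delta_pos":[0,0,0],"roll":0,"hand":0.2},{"delta_pos":[0,0,0],"roll":0,"hand":0},{"delta_pos":[0,0,0],"roll":0,"hand":-0.2},{"delta_pos":[0,0,0],"roll":0,"hand":-0.4},{"delta_pos":[0,0,0],"roll":0,"hand":-0.4},{"delta_pos":[0,0,0],"roll":0,"hand":-0.4}]' 30
```

```text
time_s: 6.23
ee_pos: [0.5131, 0.2754, 0.0837]
tool_rot: [-3.111, -0.437, -0.001]
force: [-0.6, -1.0, 4.8]
grip_width: 0.0504
grip_force: 31.1
```

```bash
python3 -m inch '[{"delta_pos":[0,0,0.3],"roll":0,"hand":-0.4},{"delta_pos":[0,0,0.7],"roll":0,"hand":-0.4},{"delta_pos":[0,0,1],"roll":0,"hand":-0.4},{"delta_pos":[0,0,1.5],"roll":0,"hand":-0.4},{"delta_pos":[0,0,1.5],"roll":0,"hand":-0.4},{"delta_pos":[0,0,1.5],"roll":0,"hand":-0.4},{"delta_pos":[0,0,1],"roll":0,"hand":-0.4},{"delta_pos":[0,0,0],"roll":0,"hand":-0.4},{"delta_pos":[0,0,0],"roll":0,"hand":-0.4}]'
cat > shot.py <<'E'
import sys
from h import *
n=sys.argv[1]
for k in ("top","side"):
    p,d=arm.grab_frame(k);np.savez(f"{k}_{n}.npz",p=p,d=d)
    b=p[130:290,130:310] if k=="top" else p[130:290,170:350]
    cv2.imwrite(f"pics/{k}_{n}.png",cv2.resize(b[:,:,::-1],None,fx=3.6,fy=3.6,interpolation=cv2.INTER_CUBIC))
E
python3 shot.py a
```

```text
time_s: 6.98
ee_pos: [0.513, 0.2754, 0.159]
tool_rot: [-3.111, -0.437, -0.002]
force: [-0.6, -0.8, -1.2]
grip_width: 0.0501
grip_force: 31.4
```

View pics/side_a.png

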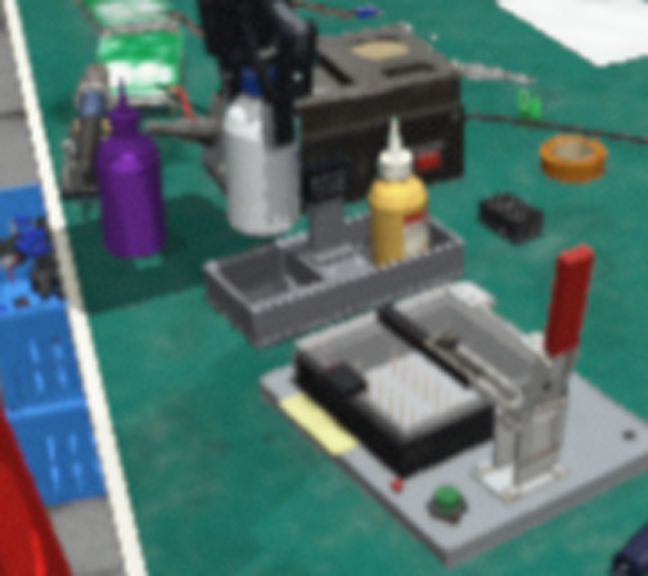

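The side view shows the wash bottle held upright at (262,165), clear of the carrier, with the flux bottle still in its bay at (398,215). I'll carry the wash bottle to the buffer spot.

```bash
python3 -m inch '[{"delta_pos":[-1.4,-0.5,0],"roll":0,"hand":-0.4},{"delta_pos":[-2,-1.5,0],"roll":0,"hand":-0.4},{"delta_pos":[-2,-2,0],"roll":0,"hand":-0.4},{"delta_pos":[-1.4,-2.5,0],"roll":0,"hand":-0.4},{"delta_pos":[-0.5,-2.5,0],"roll":0,"hand":-0.4},{"delta_pos":[0,-2.5,0],"roll":0,"hand":-0.4},{"delta_pos":[0,-2.5,0],"roll":0,"hand":-0.4},{"delta_pos":[0,-2.5,0],"roll":0,"hand":-0.4},{"delta_pos":[0,-2,0],"roll":0,"hand":-0.4},{"delta_pos":[0,-1,0],"roll":0,"hand":-0.4},{"delta_pos":[0,0,0],"roll":0,"hand":-0.4},{"delta_pos":[0,0,0],"roll":0,"hand":-0.4}]'
python3 -m inch '[{"delta_pos":[0,0,-1],"roll":0,"hand":-0.4},{"delta_pos":[0,0,-1.5],"roll":0,"hand":-0.4},{"delta_pos":[0,0,-1.5],"roll":0,"hand":-0.4},{"delta_pos":[0,0,-1.5],"roll":0,"hand":-0.4},{"delta_pos":[0,0,-1],"roll":0,"hand":-0.4},{"delta_pos":[0,0,-0.7],"roll":0,"hand":-0.4},{"delta_pos":[0,0,-0.4],"roll":0,"hand":-0.4},{"delta_pos":[0,0,-0.2],"roll":0,"hand":-0.4},{"delta_pos":[0,0,0],"roll":0,"hand":-0.4},{"delta_pos":[0,0,0],"roll":0,"hand":-0.4}]'
```

```text
time_s: 8.08
ee_pos: [0.4397, 0.0803, 0.1579]
tool_rot: [-3.111, -0.435, 0.001]
force: [0.6, -0.3, -1.7]
grip_width: 0.05
grip_force: 31.5
time_s: 8.92
ee_pos: [0.4401, 0.0805, 0.0806]
tool_rot: [-3.111, -0.437, -0.001]
force: [-0.4, 0.1, -1.3]
grip_width: 0.0501
grip_force: 31.5
```

```bash
python3 -m inch '[{"delta_pos":[0,0,-0.2],"roll":0,"hand":-0.4},{"delta_pos":[0,0,0],"roll":0,"hand":-0.4}]'; python3 -m inch '[{"delta_pos":[0,0,-0.1],"roll":0,"hand":-0.4},{"delta_pos":[0,0,0],"roll":0,"hand":-0.4}]'
```

```text
time_s: 9.08
ee_pos: [0.4401, 0.0803, 0.0786]
tool_rot: [-3.111, -0.437, -0.001]
force: [-0.2, -0.4, -1.5]
grip_width: 0.0502
grip_force: 31.5
time_s: 9.25
ee_pos: [0.4403, 0.0804, 0.0778]
tool_rot: [-3.111, -0.437, -0.002]
force: [0.3, -0.0, 2.7]
grip_width: 0.0499
grip_force: 31.8
```

```bash
python3 -m inch '[{"delta_pos":[0,0,0],"roll":0,"hand":0.4},{"delta_pos":[0,0,0],"roll":0,"hand":0.8},{"delta_pos":[0,0,0],"roll":0,"hand":1},{"delta_pos":[0,0,0],"roll":0,"hand":1},{"delta_pos":[0,0,0],"roll":0,"hand":1},{"delta_pos":[0,0,1],"roll":0,"hand":1},{"delta_pos":[0,0,2],"roll":0,"hand":1},{"delta_pos":[0,0,3],"roll":0,"hand":1},{"delta_pos":[0,0,3],"roll":0,"hand":1},{"delta_pos":[0,0,3.5],"roll":0,"hand":1},{"delta_pos":[0,0,3.5],"roll":0,"hand":1}]'
python3 -m inch '[{"delta_pos":[0,2,0],"roll":0,"hand":1},{"delta_pos":[0,3.5,0],"roll":0,"hand":1},{"delta_pos":[1,3.5,0],"roll":0,"hand":1},{"delta_pos":[2,3.5,0],"roll":0,"hand":1},{"delta_pos":[2,3.5,0],"roll":0,"hand":1},{"delta_pos":[2.5,3,0],"roll":0,"hand":1},{"delta_pos":[3,2,0],"roll":0,"hand":1},{"delta_pos":[3,1,0],"roll":0,"hand":1},{"delta_pos":[2,0.4,0],"roll":0,"hand":1},{"delta_pos":[0,0,0],"roll":0,"hand":1},{"delta_pos":[0,0,0],"roll":0,"hand":1}]'
cat > m.py <<'E'
from h import *
import sys
p,d=arm.grab_frame("top");c=arm.calibration("top");W=cloud(d,c);z=W[...,2]
m=np.zeros(d.shape,np.uint8);m[168:255,185:252]=((z>.022)&(z<.045))[168:255,185:252]
n,l,st,ce=cv2.connectedComponentsWithStats(m);k=1+st[1:,4].argmax();q=W[l==k]
print("carrier",cv2.minAreaRect((q[:,:2]*1000).astype(np.float32)))
for n,x,y,lo in(("wash",.44,.08,.02),("flux",.618,.306,.09),("wash_bay",.614,.308,.1),("flux_bay",.51,.278,.09)):
    b=W[(np.hypot(W[...,0]-x,W[...,1]-y)<.035)&(z>lo)&(z<.17)]
    if len(b):print(n,len(b),b.mean(0).round(4),b.min(0).round(3),b.max(0).round(4))
E
python3 m.py
python3 - <<'E'
from h import *
p,d=arm.grab_frame("wrist");cv2.imwrite("pics/wr2.png",p[:,:,::-1]);W=cloud(d,arm.calibration("wrist"));z=W[...,2]
for lo in(.09,.11):
    q=W[(np.hypot(W[...,0]-.618,W[...,1]-.306)<.03)&(z>lo)&(z<.14)];print(len(q),q.mean(0),q.min(0),q.max(0))
E
```

```text
time_s: 10.17
ee_pos: [0.4391, 0.0802, 0.2394]
tool_rot: [3.111, 0.437, -0.001]
force: [1.2, 0.8, 0.6]
grip_width: 0.0851
grip_force: 0.0
time_s: 11.08
ee_pos: [0.595, 0.3043, 0.2373]
tool_rot: [3.111, 0.437, -0.001]
force: [-0.4, -0.1, 0.3]
grip_width: 0.0852
grip_force: 0.0
carrier ((570.9765625, 326.790771484375), (38.41300964355469, 25.081436157226562), 15.899524688720703)
wash 348 [0.4398 0.085  0.0965] [0.414 0.058 0.022] [0.4648 0.1098 0.1484]
870 [0.62087689 0.30731455 0.10451176] [0.60730497 0.29470653 0.0900021 ] [0.63182665 0.31900749 0.13364893]
125 [0.6203634  0.30714748 0.11980609] [0.61651516 0.30260667 0.1100383 ] [0.62379723 0.31102534 0.13364893]
```

```bash
python3 -m inch '[{"delta_pos":[2.4,0.1,0],"roll":0,"hand":1},{"delta_pos":[0,0,-3],"roll":0,"hand":1},{"delta_pos":[0,0,-3.5],"roll":0,"hand":1},{"delta_pos":[0,0,-3.5],"roll":0,"hand":1},{"delta_pos":[0,0,-2.5],"roll":0,"hand":1},{"delta_pos":[0,0,-1],"roll":0,"hand":1},{"delta_pos":[0,0,-0.5],"roll":0,"hand":1},{"delta_pos":[0,0,-0.5],"roll":0,"hand":1},{"delta_pos":[0,0,0],"roll":0,"hand":1}]'
python3 -m inch '[{"delta_pos":[0,0,-0.5],"roll":0,"hand":1},{"delta_pos":[0,0,-0.5],"roll":0,"hand":1},{"delta_pos":[0,0,-0.5],"roll":0,"hand":1},{"delta_pos":[0,0,0],"roll":0,"hand":1}]'
```

```text
time_s: 11.93
ee_pos: [0.6191, 0.3055, 0.0932]
tool_rot: [-3.111, -0.437, -0.002]
force: [-0.4, -0.3, 0.9]
grip_width: 0.0856
grip_force: 0.0
time_s: 12.27
ee_pos: [0.6184, 0.3051, 0.0767]
tool_rot: [3.111, 0.437, -0.001]
force: [0.4, -0.4, 0.2]
grip_width: 0.0855
grip_force: 0.0
```

```bash
python3 -m inch '[{"delta_pos":[0,0,-0.3],"roll":0,"hand":1},{"delta_pos":[0,0,-0.3],"roll":0,"hand":1},{"delta_pos":[0,0,0],"roll":0,"hand":1}]'; python3 -m inch '[{"delta_pos":[0,0,-0.2],"roll":0,"hand":1},{"delta_pos":[0,0,-0.2],"roll":0,"hand":1},{"delta_pos":[0,0,0],"roll":0,"hand":1},{"delta_pos":[0,0,0],"roll":0,"hand":0.3},{"delta_pos":[0,0,0],"roll":0,"hand":0.1},{"delta_pos":[0,0,0],"roll":0,"hand":0},{"delta_pos":[0,0,0],"roll":0,"hand":-0.2},{"delta_pos":[0,0,0],"roll":0,"hand":-0.4},{"delta_pos":[0,0,0],"roll":0,"hand":-0.5},{"delta_pos":[0,0,0],"roll":0,"hand":-0.5},{"delta_pos":[0,0,0],"roll":0,"hand":-0.5}]'
```

```text
time_s: 12.52
ee_pos: [0.6185, 0.3052, 0.0707]
tool_rot: [3.111, 0.437, -0.001]
force: [0.5, 0.0, 0.2]
grip_width: 0.0852
grip_force: 0.0
time_s: 13.43
ee_pos: [0.619, 0.3055, 0.0677]
tool_rot: [-3.111, -0.437, -0.001]
force: [-0.5, 0.7, 5.1]
grip_width: 0.043
grip_force: 30.6
```

```bash
python3 -m inch '[{"delta_pos":[0,0,0.3],"roll":0,"hand":-0.5},{"delta_pos":[0,0,0.7],"roll":0,"hand":-0.5},{"delta_pos":[0,0,1.5],"roll":0,"hand":-0.5},{"delta_pos":[0,0,2],"roll":0,"hand":-0.5},{"delta_pos":[0,0,2.5],"roll":0,"hand":-0.5},{"delta_pos":[0,0,2.5],"roll":0,"hand":-0.5},{"delta_pos":[0,0,2.5],"roll":0,"hand":-0.5},{"delta_pos":[0,0,1.5],"roll":0,"hand":-0.5},{"delta_pos":[0,0,0.5],"roll":0,"hand":-0.5},{"delta_pos":[0,0,0],"roll":0,"hand":-0.5}]'
python3 -m inch '[{"delta_pos":[-1,-0.3,0],"roll":0,"hand":-0.5},{"delta_pos":[-2.5,-0.7,0],"roll":0,"hand":-0.5},{"delta_pos":[-2.5,-0.7,0],"roll":0,"hand":-0.5},{"delta_pos":[-2.5,-0.7,0],"roll":0,"hand":-0.5},{"delta_pos":[-2.5,-0.7,0],"roll":0,"hand":-0.5},{"delta_pos":[-2.5,-0.7,0],"roll":0,"hand":-0.5},{"delta_pos":[-2.5,-0.7,0],"roll":0,"hand":-0.5},{"delta_pos":[-1.5,0,0],"roll":0,"hand":-0.5},{"delta_pos":[0,0,0],"roll":0,"hand":-0.5},{"delta_pos":[0,0,0],"roll":0,"hand":-0.5}]'
cat > car.py <<'E'
from h import *
# carrier pose from wrist + top clouds, rim heights
for k in("wrist","top"):
    p,d=arm.grab_frame(k);c=arm.calibration(k);W=cloud(d,c);z=W[...,2];np.savez(f"car_{k}.npz",p=p,d=d,W=W)
    cv2.imwrite(f"pics/car_{k}.png",p[:,:,::-1])
    m=((z>.028)&(z<.040)&(np.hypot(W[...,0]-.565,W[...,1]-.295)<.115)).astype(np.uint8)
    n,l,st,ce=cv2.connectedComponentsWithStats(m);ks=[i for i in range(1,n) if st[i,4]>(60 if k=="wrist" else 15)]
    q=W[np.isin(l,ks)];r=cv2.minAreaRect((q[:,:2]*1000).astype(np.float32));print(k,r,cv2.boxPoints(r).round(1).tolist())
    g=W[(z>.1)&(z<.12)&(np.hypot(W[...,0]-.56,W[...,1]-.293)<.03)]
    if len(g):print(" grip",len(g),g.mean(0).round(4),cv2.minAreaRect((g[:,:2]*1000).astype(np.float32)))
E
python3 car.py
```

```text
time_s: 14.27
ee_pos: [0.6196, 0.3057, 0.2099]
tool_rot: [-3.11, -0.437, -0.006]
force: [0.4, 0.3, -0.7]
grip_width: 0.0432
grip_force: 30.7
time_s: 15.1
ee_pos: [0.4431, 0.2601, 0.2067]
tool_rot: [3.11, 0.438, -0.002]
force: [0.4, -0.1, -1.1]
grip_width: 0.043
grip_force: 30.7
wrist ((525.7150268554688, 321.68060302734375), (117.22856140136719, 157.41619873046875), 15.294957160949707) [[448.3999938964844, 382.1000061035156], [489.8999938964844, 230.3000030517578], [603.0, 261.20001220703125], [561.5, 413.1000061035156]]
 grip 1526 [0.5567 0.2916 0.1123] ((557.4876098632812, 291.6565246582031), (31.473623275756836, 16.538999557495117), 15.537720680236816)
top ((565.68310546875, 295.5643005371094), (183.89869689941406, 82.03157043457031), 15.916723251342773) [[466.0, 309.79998779296875], [488.5, 230.89999389648438], [665.4000244140625, 281.29998779296875], [642.9000244140625, 360.20001220703125]]
 grip 102 [0.5592 0.293  0.1117] ((559.0654296875, 293.6557312011719), (37.3220329284668, 16.628385543823242), 17.388673782348633)
```

```bash
python3 -m inch '[{"delta_pos":[1.5,0.4,0],"roll":0,"hand":-0.5},{"delta_pos":[2.2,0.6,0],"roll":0,"hand":-0.5},{"delta_pos":[2,0.5,0],"roll":0,"hand":-0.5},{"delta_pos":[1,0.3,0],"roll":0,"hand":-0.5},{"delta_pos":[0,0,0],"roll":0,"hand":-0.5},{"delta_pos":[0,0,-1.5],"roll":0,"hand":-0.5},{"delta_pos":[0,0,-2.5],"roll":0,"hand":-0.5},{"delta_pos":[0,0,-2],"roll":0,"hand":-0.5},{"delta_pos":[0,0,-1.5],"roll":0,"hand":-0.5},{"delta_pos":[0,0,0],"roll":0,"hand":-0.5},{"delta_pos":[0,0,0],"roll":0,"hand":-0.5}]'
```

```text
time_s: 16.12
ee_pos: [0.5097, 0.2778, 0.1316]
tool_rot: [3.11, 0.437, -0.004]
force: [-0.6, 0.6, -0.6]
grip_width: 0.043
grip_force: 30.9
```

```bash
python3 -m inch '[{"delta_pos":[0,0,-1],"roll":0,"hand":-0.5},{"delta_pos":[0,0,-1.5],"roll":0,"hand":-0.5},{"delta_pos":[0,0,-1.5],"roll":0,"hand":-0.5},{"delta_pos":[0,0,-1],"roll":0,"hand":-0.5},{"delta_pos":[0,0,-0.6],"roll":0,"hand":-0.5},{"delta_pos":[0,0,-0.3],"roll":0,"hand":-0.5},{"delta_pos":[0,0,0],"roll":0,"hand":-0.5},{"delta_pos":[0,0,0],"roll":0,"hand":-0.5}]'; python3 -m inch '[{"delta_pos":[0,0,-0.2],"roll":0,"hand":-0.5},{"delta_pos":[0,0,0],"roll":0,"hand":-0.5}]';python3 -m inch '[{"delta_pos":[0,0,-0.1],"roll":0,"hand":-0.5},{"delta_pos":[0,0,0],"roll":0,"hand":-0.5}]'
```

```text
time_s: 16.78
ee_pos: [0.5111, 0.2785, 0.0738]
tool_rot: [-3.111, -0.437, -0.001]
force: [0.6, 0.3, -1.8]
grip_width: 0.043
grip_force: 30.9
time_s: 16.95
ee_pos: [0.5111, 0.2785, 0.0717]
tool_rot: [-3.111, -0.437, -0.001]
force: [0.2, -0.1, -0.5]
grip_width: 0.0431
grip_force: 30.9
time_s: 17.12
ee_pos: [0.5109, 0.2783, 0.0705]
tool_rot: [-3.111, -0.437, -0.0]
force: [-0.7, 0.3, -0.4]
grip_width: 0.0427
grip_force: 30.9
```

```bash
python3 -m inch '[{"delta_pos":[0,0,-0.1],"roll":0,"hand":-0.5},{"delta_pos":[0,0,0],"roll":0,"hand":-0.5}]'; python3 -m inch '[{"delta_pos":[0,0,-0.1],"roll":0,"hand":-0.5},{"delta_pos":[0,0,0],"roll":0,"hand":-0.5}]';python3 -m inch '[{"delta_pos":[0,0,-0.1],"roll":0,"hand":-0.5},{"delta_pos":[0,0,0],"roll":0,"hand":-0.5}]'
```

```text
time_s: 17.28
ee_pos: [0.5108, 0.2783, 0.0693]
tool_rot: [-3.111, -0.437, 0.0]
force: [-1.0, -0.7, -0.5]
grip_width: 0.0429
grip_force: 30.9
time_s: 17.45
ee_pos: [0.5107, 0.2783, 0.0682]
tool_rot: [3.111, 0.437, -0.0]
force: [-1.5, 0.4, -1.0]
grip_width: 0.0434
grip_force: 30.9
time_s: 17.62
ee_pos: [0.5112, 0.2785, 0.0678]
tool_rot: [-3.111, -0.437, -0.001]
force: [-0.1, 0.1, 2.8]
grip_width: 0.0431
grip_force: 31.2
```

```bash
python3 -m inch '[{"delta_pos":[0,0,0],"roll":0,"hand":0.4},{"delta_pos":[0,0,0],"roll":0,"hand":0.8},{"delta_pos":[0,0,0],"roll":0,"hand":1},{"delta_pos":[0,0,0],"roll":0,"hand":1},{"delta_pos":[0,0,0],"roll":0,"hand":1},{"delta_pos":[0,0,1],"roll":0,"hand":1},{"delta_pos":[0,0,2],"roll":0,"hand":1},{"delta_pos":[0,0,3],"roll":0,"hand":1},{"delta_pos":[0,0,3],"roll":0,"hand":1},{"delta_pos":[0,0,3],"roll":0,"hand":1},{"delta_pos":[0,0,3],"roll":0,"hand":1},{"delta_pos":[0,0,2],"roll":0,"hand":1}]'
python3 -m inch '[{"delta_pos":[-1,-2,0],"roll":0,"hand":1},{"delta_pos":[-1.2,-3.2,0],"roll":0,"hand":1},{"delta_pos":[-1.2,-3.3,0],"roll":0,"hand":1},{"delta_pos":[-1.2,-3.3,0],"roll":0,"hand":1},{"delta_pos":[-1.2,-3.3,0],"roll":0,"hand":1},{"delta_pos":[-1,-3,0],"roll":0,"hand":1},{"delta_pos":[-0.3,-1.7,0],"roll":0,"hand":1},{"delta_pos":[0,0,0],"roll":0,"hand":1},{"delta_pos":[0,0,0],"roll":0,"hand":1}]'
python3 car.py
python3 - <<'E'
from h import *
f=np.load("car_wrist.npz");W=f["W"];z=W[...,2]
for lo in(.09,.11):
    q=W[(np.hypot(W[...,0]-.44,W[...,1]-.082)<.03)&(z>lo)&(z<.16)]
    if len(q):print("wash",len(q),q.mean(0),q.min(0),q.max(0))
W=np.load("car_top.npz")["W"];z=W[...,2]
q=W[(np.hypot(W[...,0]-.511,W[...,1]-.279)<.03)&(z>.09)&(z<.16)];print("flux",q.mean(0),q.min(0),q.max(0))
E
```

```text
time_s: 18.62
ee_pos: [0.5115, 0.2787, 0.2412]
tool_rot: [-3.11, -0.437, -0.005]
force: [0.5, 0.6, -0.1]
grip_width: 0.0855
grip_force: 0.0
time_s: 19.37
ee_pos: [0.4399, 0.0799, 0.2381]
tool_rot: [-3.111, -0.434, -0.002]
force: [0.5, -0.2, 0.3]
grip_width: 0.0855
grip_force: 0.0
wrist ((516.530029296875, 280.8464660644531), (80.39997863769531, 83.69815063476562), 15.587450981140137) [[466.6000061035156, 310.3999938964844], [489.1000061035156, 229.6999969482422], [566.5, 251.3000030517578], [544.0, 332.0]]
top ((565.5177612304688, 295.72796630859375), (184.1559600830078, 82.53079223632812), 15.840581893920898) [[465.70001220703125, 310.29998779296875], [488.20001220703125, 230.89999389648438], [665.4000244140625, 281.20001220703125], [642.7999877929688, 360.6000061035156]]
 grip 105 [0.5592 0.2928 0.1113] ((559.0194702148438, 293.34100341796875), (38.10980987548828, 16.4255313873291), 15.620302200317383)
wash 2381 [0.44476732 0.08395856 0.10598512] [0.41837735 0.06061461 0.09000754] [0.46250185 0.10556864 0.1516278 ]
wash 924 [0.44320372 0.08303334 0.12271031] [0.42942435 0.0705594  0.11008906] [0.45351622 0.09480886 0.1516278 ]
flux [0.51120885 0.28048693 0.10431283] [0.50014303 0.27031732 0.09426888] [0.52304867 0.29285425 0.13235168]
```

```bash
python3 -m inch '[{"delta_pos":[0.1,0.2,-1],"roll":0,"hand":1},{"delta_pos":[0,0,-3],"roll":0,"hand":1},{"delta_pos":[0,0,-3.5],"roll":0,"hand":1},{"delta_pos":[0,0,-3],"roll":0,"hand":1},{"delta_pos":[0,0,-2.5],"roll":0,"hand":1},{"delta_pos":[0,0,-1],"roll":0,"hand":1},{"delta_pos":[0,0,-0.5],"roll":0,"hand":1},{"delta_pos":[0,0,-0.5],"roll":0,"hand":1},{"delta_pos":[0,0,-0.4],"roll":0,"hand":1},{"delta_pos":[0,0,0],"roll":0,"hand":1},{"delta_pos":[0,0,0],"roll":0,"hand":1}]'
python3 -m inch '[{"delta_pos":[0,0,-0.3],"roll":0,"hand":1},{"delta_pos":[0,0,-0.3],"roll":0,"hand":1},{"delta_pos":[0,0,0],"roll":0,"hand":1}]'
```

```text
time_s: 20.38
ee_pos: [0.4414, 0.0825, 0.084]
tool_rot: [-3.111, -0.437, -0.002]
force: [0.4, 0.1, -0.7]
grip_width: 0.0854
grip_force: 0.0
time_s: 20.63
ee_pos: [0.4408, 0.0823, 0.0773]
tool_rot: [-3.111, -0.437, -0.0]
force: [0.1, -0.4, 0.1]
grip_width: 0.0853
grip_force: 0.0
```

```bash
python3 -m inch '[{"delta_pos":[0,0,0],"roll":0,"hand":0.4},{"delta_pos":[0,0,0],"roll":0,"hand":0.3},{"delta_pos":[0,0,0],"roll":0,"hand":0.2},{"delta_pos":[0,0,0],"roll":0,"hand":0},{"delta_pos":[0,0,0],"roll":0,"hand":-0.2},{"delta_pos":[0,0,0],"roll":0,"hand":-0.4},{"delta_pos":[0,0,0],"roll":0,"hand":-0.4},{"delta_pos":[0,0,0],"roll":0,"hand":-0.4}]' 30
python3 -m inch '[{"delta_pos":[0,0,0.3],"roll":0,"hand":-0.4},{"delta_pos":[0,0,0.7],"roll":0,"hand":-0.4},{"delta_pos":[0,0,1.5],"roll":0,"hand":-0.4},{"delta_pos":[0,0,2],"roll":0,"hand":-0.4},{"delta_pos":[0,0,2.5],"roll":0,"hand":-0.4},{"delta_pos":[0,0,2.5],"roll":0,"hand":-0.4},{"delta_pos":[0,0,2.5],"roll":0,"hand":-0.4},{"delta_pos":[0,0,1.5],"roll":0,"hand":-0.4},{"delta_pos":[0,0,0.5],"roll":0,"hand":-0.4},{"delta_pos":[0,0,0],"roll":0,"hand":-0.4},{"delta_pos":[0,0,0],"roll":0,"hand":-0.4}]'
```

```text
time_s: 21.3
ee_pos: [0.4411, 0.0824, 0.0778]
tool_rot: [-3.111, -0.437, -0.001]
force: [0.2, 0.7, 4.9]
grip_width: 0.0502
grip_force: 30.3
time_s: 22.22
ee_pos: [0.4403, 0.0822, 0.2169]
tool_rot: [3.111, 0.437, -0.001]
force: [-0.2, -0.1, -0.7]
grip_width: 0.0502
grip_force: 31.6
```

```bash
python3 -m inch '[{"delta_pos":[0.8,1,0],"roll":0,"hand":-0.4},{"delta_pos":[1.6,2.1,0],"roll":0,"hand":-0.4},{"delta_pos":[2.1,2.7,0],"roll":0,"hand":-0.4},{"delta_pos":[2.1,2.7,0],"roll":0,"hand":-0.4},{"delta_pos":[2.1,2.7,0],"roll":0,"hand":-0.4},{"delta_pos":[2.1,2.7,0],"roll":0,"hand":-0.4},{"delta_pos":[2.1,2.7,0],"roll":0,"hand":-0.4},{"delta_pos":[2.1,2.7,0],"roll":0,"hand":-0.4},{"delta_pos":[1.6,2.1,0],"roll":0,"hand":-0.4},{"delta_pos":[0.8,1.1,0],"roll":0,"hand":-0.4},{"delta_pos":[0,0,0],"roll":0,"hand":-0.4},{"delta_pos":[0,0,0],"roll":0,"hand":-0.4}]'
python3 shot.py b; python3 car.py
```

```text
time_s: 23.22
ee_pos: [0.6141, 0.308, 0.2148]
tool_rot: [3.11, 0.439, -0.005]
force: [-0.3, -0.2, -1.7]
grip_width: 0.0501
grip_force: 31.6
wrist ((602.2206420898438, 343.8503112792969), (88.41889953613281, 166.7589874267578), 23.006851196289062) [[528.9000244140625, 403.29998779296875], [594.0999755859375, 249.8000030517578], [675.5, 284.3999938964844], [610.2999877929688, 437.8999938964844]]
top ((0.0, 0.0), (0.0, 0.0), 0.0) [[0.0, 0.0], [0.0, 0.0], [0.0, 0.0], [0.0, 0.0]]
```

View pics/side_b.png

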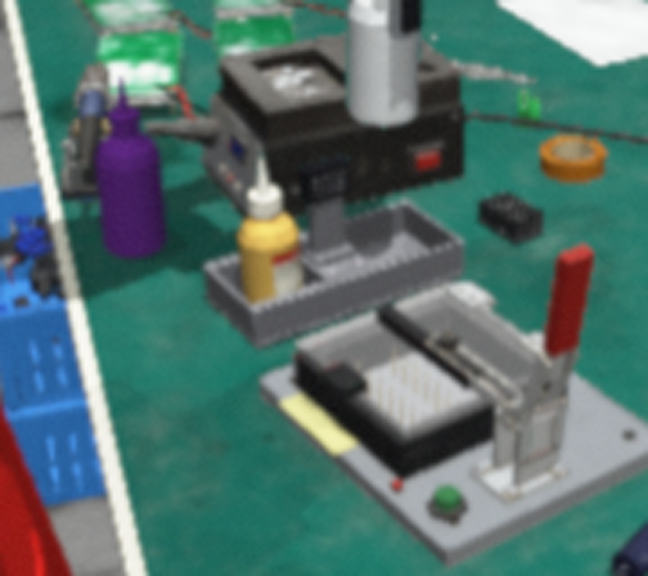

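The flux bottle stands in the narrow bay at (268,255), and the wash bottle hangs above the empty wide bay. Now I'll lower it.

```bash
python3 -m inch '[{"delta_pos":[0,-0.1,-1.5],"roll":0,"hand":-0.4},{"delta_pos":[0,0,-2.5],"roll":0,"hand":-0.4},{"delta_pos":[0,0,-2.5],"roll":0,"hand":-0.4},{"delta_pos":[0,0,-2],"roll":0,"hand":-0.4},{"delta_pos":[0,0,-1.5],"roll":0,"hand":-0.4},{"delta_pos":[0,0,-1],"roll":0,"hand":-0.4},{"delta_pos":[0,0,-0.7],"roll":0,"hand":-0.4},{"delta_pos":[0,0,-0.4],"roll":0,"hand":-0.4},{"delta_pos":[0,0,-0.2],"roll":0,"hand":-0.4},{"delta_pos":[0,0,0],"roll":0,"hand":-0.4},{"delta_pos":[0,0,0],"roll":0,"hand":-0.4}]'; python3 -m inch '[{"delta_pos":[0,0,-0.3],"roll":0,"hand":-0.4},{"delta_pos":[0,0,0],"roll":0,"hand":-0.4}]'
```

```text
time_s: 24.33
ee_pos: [0.6153, 0.3066, 0.0952]
tool_rot: [-3.111, -0.437, -0.002]
force: [0.6, -0.8, -0.4]
grip_width: 0.05
grip_force: 31.6
time_s: 24.5
ee_pos: [0.6149, 0.3064, 0.0916]
tool_rot: [-3.111, -0.437, -0.001]
force: [-0.6, 0.4, -1.0]
grip_width: 0.0501
grip_force: 31.6
```

```bash
python3 -m inch '[{"delta_pos":[0,0,-0.3],"roll":0,"hand":-0.4},{"delta_pos":[0,0,-0.2],"roll":0,"hand":-0.4},{"delta_pos":[0,0,0],"roll":0,"hand":-0.4}]'; python3 -m inch '[{"delta_pos":[0,0,-0.1],"roll":0,"hand":-0.4},{"delta_pos":[0,0,0],"roll":0,"hand":-0.4}]'; python3 -m inch '[{"delta_pos":[0,0,-0.1],"roll":0,"hand":-0.4},{"delta_pos":[0,0,0],"roll":0,"hand":-0.4}]'
```

```text
time_s: 24.75
ee_pos: [0.6144, 0.3062, 0.0858]
tool_rot: [3.111, 0.437, -0.001]
force: [0.4, -0.3, -1.4]
grip_width: 0.05
grip_force: 31.6
time_s: 24.92
ee_pos: [0.6147, 0.3063, 0.0851]
tool_rot: [3.111, 0.437, -0.0]
force: [0.1, -0.2, -1.7]
grip_width: 0.0499
grip_force: 31.6
time_s: 25.08
ee_pos: [0.6147, 0.3063, 0.0842]
tool_rot: [3.111, 0.437, -0.0]
force: [-0.5, 0.2, -0.5]
grip_width: 0.0499
grip_force: 31.6
```

```bash
python3 -m inch '[{"delta_pos":[0,0,-0.1],"roll":0,"hand":-0.4},{"delta_pos":[0,0,0],"roll":0,"hand":-0.4}]'
python3 -m inch '[{"delta_pos":[0,0,0],"roll":0,"hand":0.4},{"delta_pos":[0,0,0],"roll":0,"hand":0.8},{"delta_pos":[0,0,0],"roll":0,"hand":1},{"delta_pos":[0,0,0],"roll":0,"hand":1},{"delta_pos":[0,0,0],"roll":0,"hand":1},{"delta_pos":[0,0,1],"roll":0,"hand":1},{"delta_pos":[0,0,2],"roll":0,"hand":1},{"delta_pos":[0,0,3],"roll":0,"hand":1},{"delta_pos":[0,0,3],"roll":0,"hand":1},{"delta_pos":[0,0,3],"roll":0,"hand":1},{"delta_pos":[0,0,2],"roll":0,"hand":1},{"delta_pos":[0,0,1],"roll":0,"hand":1}]'
python3 -m inch '[{"delta_pos":[-2,-0.6,0],"roll":0,"hand":1},{"delta_pos":[-3,-0.9,0],"roll":0,"hand":1},{"delta_pos":[-3.5,-1,0],"roll":0,"hand":1},{"delta_pos":[-3.5,-1,0],"roll":0,"hand":1},{"delta_pos":[-3.5,-1,0],"roll":0,"hand":1},{"delta_pos":[-2,-0.5,0],"roll":0,"hand":1},{"delta_pos":[0,0,0],"roll":0,"hand":1},{"delta_pos":[0,0,0],"roll":0,"hand":1}]'
python3 car.py
python3 - <<'E'
from h import *
for k in("wrist","top"):
    W=np.load(f"car_{k}.npz")["W"];z=W[...,2]
    for n,x,y in(("flux",.511,.279),("wash",.615,.307)):
        q=W[(np.hypot(W[...,0]-x,W[...,1]-y)<.03)&(z>.09)&(z<.16)]
        if len(q):print(k,n,len(q),q.mean(0).round(4),q.min(0).round(4),q.max(0).round(4))
E
```

```text
time_s: 25.25
ee_pos: [0.6152, 0.3065, 0.0839]
tool_rot: [-3.111, -0.437, -0.002]
force: [-0.2, 0.2, 2.1]
grip_width: 0.0499
grip_force: 31.9
time_s: 26.25
ee_pos: [0.6162, 0.307, 0.2379]
tool_rot: [-3.109, -0.437, -0.009]
force: [0.9, 0.1, 0.2]
grip_width: 0.0857
grip_force: 0.0
time_s: 26.92
ee_pos: [0.439, 0.2561, 0.2335]
tool_rot: [3.111, 0.438, -0.0]
force: [0.8, -0.7, -0.9]
grip_width: 0.0855
grip_force: 0.0
wrist ((526.4850463867188, 321.92901611328125), (118.98278045654297, 156.80645751953125), 15.72966194152832) [[448.0, 381.29998779296875], [490.5, 230.3000030517578], [605.0, 262.6000061035156], [562.5, 413.5]]
 grip 1318 [0.558 0.292 0.112] ((558.58447265625, 292.1603698730469), (33.53008270263672, 16.68426513671875), 15.60300350189209)
top ((565.6590576171875, 295.8265380859375), (184.0408172607422, 82.59590148925781), 15.903157234191895) [[465.79998779296875, 310.29998779296875], [488.5, 230.89999389648438], [665.5, 281.29998779296875], [642.7999877929688, 360.79998779296875]]
 grip 105 [0.5589 0.2928 0.1116] ((558.89404296875, 293.24249267578125), (38.477638244628906, 16.425983428955078), 13.89794635772705)
wrist flux 940 [0.5138 0.2805 0.1052] [0.5018 0.2682 0.0992] [0.526  0.2922 0.1335]
top flux 11 [0.5172 0.2877 0.1023] [0.5101 0.2808 0.0988] [0.5228 0.2931 0.1068]
top wash 292 [0.6117 0.3054 0.107 ] [0.589  0.2835 0.0902] [0.6378 0.3321 0.1578]
```

View pics/car_wrist.png

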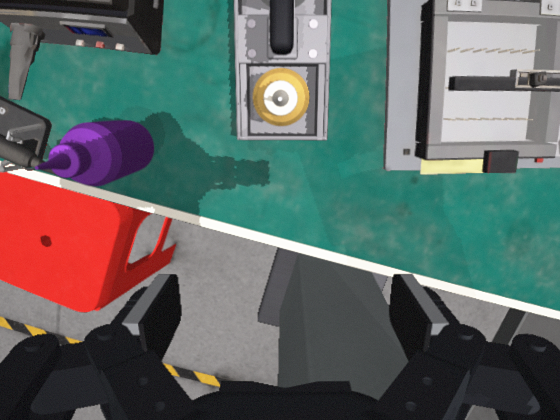

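The flux bottle is centred in the narrow bay at (280,98), and the carrier hasn't moved. Next I'll move over the handle.

```bash
python3 -m inch '[{"delta_pos":[2,0.6,0],"roll":0,"hand":1},{"delta_pos":[3,0.9,0],"roll":0,"hand":1},{"delta_pos":[3,0.9,0],"roll":0,"hand":1},{"delta_pos":[2.5,0.7,0],"roll":0,"hand":1},{"delta_pos":[1.5,0.5,0],"roll":0,"hand":1},{"delta_pos":[0,0,0],"roll":0,"hand":1},{"delta_pos":[0,0,-2],"roll":0,"hand":1},{"delta_pos":[0,0,-3],"roll":0,"hand":1},{"delta_pos":[0,0,0],"roll":0,"hand":1},{"delta_pos":[0,0,0],"roll":0,"hand":1}]'
```

```text
time_s: 27.85
ee_pos: [0.5586, 0.2916, 0.1817]
tool_rot: [3.11, 0.437, -0.007]
force: [0.1, 0.4, 0.2]
grip_width: 0.0854
grip_force: 0.0
```

```bash
python3 -m inch '[{"delta_pos":[0,0.1,-2],"roll":0,"hand":1},{"delta_pos":[0,0,-2.5],"roll":0,"hand":1},{"delta_pos":[0,0,-2],"roll":0,"hand":1},{"delta_pos":[0,0,-1],"roll":0,"hand":1},{"delta_pos":[0,0,0],"roll":0,"hand":1},{"delta_pos":[0,0,0],"roll":0,"hand":1}]'; python3 -m inch '[{"delta_pos":[0,0,-0.7],"roll":0,"hand":1},{"delta_pos":[0,0,-0.6],"roll":0,"hand":1},{"delta_pos":[0,0,0],"roll":0,"hand":1},{"delta_pos":[0,0,0],"roll":0,"hand":1}]'
```

```text
time_s: 28.35
ee_pos: [0.5604, 0.2936, 0.1094]
tool_rot: [-3.111, -0.437, -0.001]
force: [0.5, 0.3, 0.1]
grip_width: 0.0854
grip_force: 0.0
time_s: 28.68
ee_pos: [0.5597, 0.2933, 0.0954]
tool_rot: [3.111, 0.437, -0.0]
force: [1.2, 0.2, -0.2]
grip_width: 0.0852
grip_force: 0.0
```

```bash
python3 -m inch '[{"delta_pos":[0,-0.1,-0.6],"roll":0,"hand":0.6},{"delta_pos":[0,0,0],"roll":0,"hand":0.2},{"delta_pos":[0,0,0],"roll":0,"hand":-0.1},{"delta_pos":[0,0,0],"roll":0,"hand":-0.3},{"delta_pos":[0,0,0],"roll":0,"hand":-0.4},{"delta_pos":[0,0,0],"roll":0,"hand":-0.5},{"delta_pos":[0,0,0],"roll":0,"hand":-0.6},{"delta_pos":[0,0,0],"roll":0,"hand":-0.7},{"delta_pos":[0,0,0],"roll":0,"hand":-0.9},{"delta_pos":[0,0,0],"roll":0,"hand":-1},{"delta_pos":[0,0,0],"roll":0,"hand":-1}]' 30; python3 -m inch '[{"delta_pos":[0,0,0],"roll":0,"hand":-1},{"delta_pos":[0,0,0],"roll":0,"hand":-1},{"delta_pos":[0,0,0],"roll":0,"hand":-1}]' 90
```

```text
time_s: 29.6
ee_pos: [0.5598, 0.2926, 0.0895]
tool_rot: [-3.111, -0.437, -0.0]
force: [-1.1, 1.6, 2.4]
grip_width: 0.0158
grip_force: 31.9
time_s: 29.85
ee_pos: [0.5598, 0.2926, 0.0896]
tool_rot: [-3.111, -0.437, -0.001]
force: [-3.0, 3.6, 4.5]
grip_width: 0.0148
grip_force: 87.9
```

```bash
python3 -m inch '[{"delta_pos":[0,0,0.2],"roll":0,"hand":-1},{"delta_pos":[0,0,0.4],"roll":0,"hand":-1},{"delta_pos":[0,0,0.6],"roll":0,"hand":-1},{"delta_pos":[0,0,1],"roll":0,"hand":-1},{"delta_pos":[0,0,1.3],"roll":0,"hand":-1},{"delta_pos":[0,0,1.5],"roll":0,"hand":-1},{"delta_pos":[0,0,1.5],"roll":0,"hand":-1},{"delta_pos":[0,0,1.3],"roll":0,"hand":-1},{"delta_pos":[0,0,1],"roll":0,"hand":-1},{"delta_pos":[0,0,0.6],"roll":0,"hand":-1},{"delta_pos":[0,0,0.4],"roll":0,"hand":-1},{"delta_pos":[0,0,0.2],"roll":0,"hand":-1}]'; python3 -m inch '[{"delta_pos":[0,0,0],"roll":0,"hand":-1},{"delta_pos":[0,0,0],"roll":0,"hand":-1},{"delta_pos":[0,0,0],"roll":0,"hand":-1},{"delta_pos":[0,0,0],"roll":0,"hand":-1},{"delta_pos":[0,0,0],"roll":0,"hand":-1},{"delta_pos":[0,0,0],"roll":0,"hand":-1}]'; python3 shot.py c
```

```text
time_s: 30.85
ee_pos: [0.5598, 0.2923, 0.1899]
tool_rot: [-3.111, -0.437, -0.001]
force: [0.8, 0.2, -6.3]
grip_width: 0.015
grip_force: 87.9
time_s: 31.35
ee_pos: [0.5597, 0.2922, 0.1889]
tool_rot: [3.111, 0.437, -0.001]
force: [-0.2, 0.8, -6.1]
grip_width: 0.0151
grip_force: 87.9
```

View pics/side_c.png

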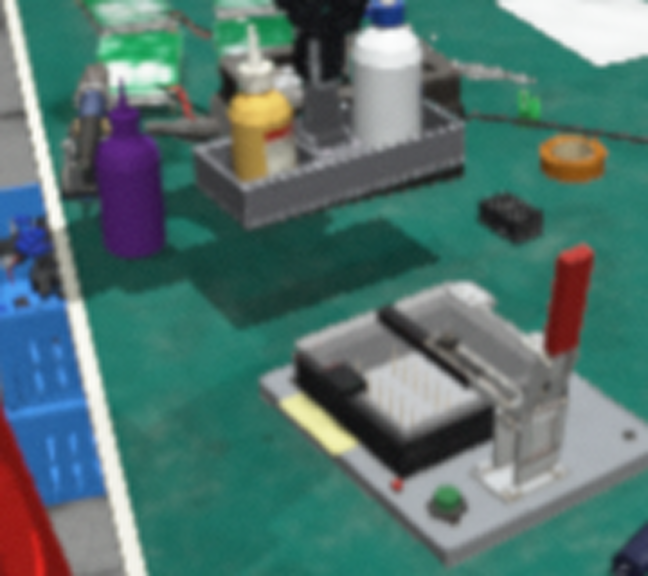

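The carrier hangs about 10 cm up with the flux bottle at (260,140) and the wash bottle at (387,90), both upright. I'll check that it is level before handing in.

Run:
```python
from h import *
f=np.load("side_c.npz");W=cloud(f["d"],arm.calibration("side"));u=np.array([.962,.274]);v=np.array([-.274,.962])
q=W[130:290,170:350].reshape(-1,3);q=q[~np.isnan(q).any(1)];r=q[:,:2]-[.5597,.2925];a=r@u;b=r@v
for s in(-80,-60,-20,0,20,50,80):
    m=(abs(a*1000-s)<5)&(b<-.030)&(b>-.05)&(q[:,2]>.06);print(s,m.sum(),np.percentile(q[m,2],97) if m.sum() else None)
s0=arm.get_state();print(abs(s0["qvel"]).max(),s0["time_s"])
```

```text
-80 51 0.13278750986670032
-60 48 0.1322587799990953
-20 50 0.13257052679387685
0 64 0.24174758909038926
20 42 0.1322822717406708
50 37 0.13113330304699775
80 34 0.1304235481267754
0.007911318606253177 31.45
```

Rim heights agree within about 2 mm along the length, so the carrier is level and still (underside about 98 mm up). Handing in.

```bash
python3 -c "from rig import arm;print(arm.sign_off())"
```

```text
the job is handed in; nothing more can be done
None
```

The job is handed in: wash bottle in the wide bay, flux bottle in the narrow bay, carrier held by its handle about 98 mm up, level and still, after about 31 s of robot time; sign-off gave no verdict.

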